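# Find the concealed battery-door catch on the fan base and hold it in

### The job

The fan base's battery door is released by a concealed catch: a flush push plate somewhere along the shallow recessed grey panel on its top, on the robot's side. Feel along the panel with the fingertips until the plate gives, press it all the way in without forcing it so that the battery door lifts ajar, and finish while still holding it pressed with the fingertips. Pick nothing up and leave the other things on the desk where they are.

Things in the scene. Friction and masses are not known exactly. Their poses are not given: they have to be found in the camera images.
- fan_base: White plastic desk fan base without its fan head, fixed to the desk: flat box 200 mm deep (x), 300 mm long (y), top 50 mm above the desk; a 16 mm tall foot flange stands out 7 mm all round. Origin: centre of its underside, on the desk; x from the robot's side to the back, y along its length, z up; turned by up to 20 degrees. Its top has the recessed panel in front and the battery door behind that.
- panel_mid (a point): Centre of the recessed panel, on its surface 48 mm above the desk (2 mm below the top around it), at x = -56, y = 0 mm on the fan base; axes as the fan base. Flat, grey, rigid, 62 mm (x) by 124 mm (y). The catch, a flush plate 46 mm (x) by 40 mm (y), same grey, hairline seam, is mid-width (x) with its centre anywhere from y = -40 to +40 mm: not reported, find it by feel.
- catch (a joint): How far the catch plate is pressed in, m: 0 flush with the panel, 0.006 all the way in (stop). Sprung: gives from about 2 N, takes 5 to 6 N all the way in, springs back when let go. It gives only to a fingertip wholly on the plate; half on it, the rigid panel takes the push.
- battery_door (a joint): Battery door angle, rad: 0 shut and flush. White, covers x = -17 to +44, y = -55 to +55 mm of the fan base's top, hinged at x = -17. Geared to the catch: rises by itself to about 0.39 (far edge up 24 mm) with the catch all the way in, falls shut when it is let go. Not to be pulled.
- neck_top (a point): Top centre of the fan base's neck stub, a fixed white post 42 mm in diameter, 105 mm above the desk, at x = +70, y = 0 mm on the fan base. A fixed round speed knob, 34 mm diameter, top 66 mm above the desk, is at x = +72, y = -95 mm.
- tumbler: Bystander: glass tumbler, 72 mm diameter, 100 mm tall, left (+y) of the fan base. Origin at the centre of its underside.
- coasters: Bystander: stack of square brown wooden coasters in a 100 mm square tray, 36 mm tall, right (-y) of the fan base. Origin at the centre of its underside.
- tin: Bystander: round aluminium tin with a twist cap, 77 mm diameter, 46 mm tall. Origin at the centre of its underside.
- dispenser: Bystander: stainless steel tape dispenser, 150 by 55 mm, 82 mm tall. Origin at the centre of its underside.
- nut: Bystander: white plastic retaining ring of the fan, 38 mm diameter, 14 mm tall, lying on the flat top of the fan base at its left (+y) end, beside the panel. Origin at the centre of its underside.
- ruler: Bystander: short wooden ruler, 160 by 26 by 4 mm, lying flat behind the fan base. Origin at the centre of its underside.

How it is judged (in metres and radians):
At the end, for the whole second after the job is handed in: The catch is held in by over 4.5 of its 6 mm, the battery door stands over 0.25 rad ajar, the fingers press with 1.5 to 40 N from above the panel (grasp point at x below 0 in the fan base's frame), and every bystander is within 25 mm of where it began (value of joint catch above 0.0045 m and value of joint battery_door above 0.25 rad and contact force between the fingers and anything else between 1.5 and 40 N and x of the grasp point in the frame of fan_base below 0 m and not (distance of any of tumbler, coasters, tin, dispenser, nut, ruler from where it was at the start of the episode above 0.025 m)); the arm keeps its last pose, push and grip.
It fails at once if a bystander is lifted, carried or pushed away (more than 25 mm) (distance of any of tumbler, coasters, tin, dispenser, nut, ruler from where it was at the start of the episode above 0.025 m).
It also fails if it takes over 48 s, if anything falls off the work surface, if the arm or the gripper's body presses on something with over 40 N, if the wrist force passes 120 N, or if a joint passes its speed limit or range.

### The arm

A 6-joint arm with a two-finger parallel gripper is mounted at the origin on the work surface. World frame = base frame: x ahead of the robot, y to its left, z up, the work surface at z = 0. Lengths are in m, angles in degrees, forces in N, time in s.
With the tool pointing down it reaches from about 0.4 to 0.825 m from the base axis. Payload 7 kg.
Tool frame: the origin (TCP) lies on the front face of the gripper's body, between the roots of the fingers; the fingertips stand 66 mm ahead of it and the grasp point (between the pads) lies 47 mm ahead of it (ctrl.grasp_offset is the z of the grasp point in the tool frame, in m); z points along the fingers, y is the direction in which the jaws open and shut (so a half turn about z gives the same grasp; the last joint's range is limited). The gripper opens to 88 mm and grips with 3 to 60 N. Pads are 19 mm wide; open, the fingers measure 130 mm over their backs; the gripper's body (78 mm by 193 mm) begins 47 mm behind the grasp point.
Start: joints at [87.038, 20.546, 0.682, 0, -70.136, -16.507], TCP at [0.225, 0.636, 0.292] pointing down, gripper open.
Joint ranges: [-176.03, 176.03], [-82.01, 121.73], [-58.28, 71.71], [-173.87, 95.51], [-174.79, -0.11], [-173.66, 173.66]. Speed limits (degrees/s): [136.94, 136.94, 172.46, 180, 180, 180].

### API

Orientations are given as [roll, pitch, yaw] about the fixed x, y, z axes, in that order (R = Rz(yaw) Ry(pitch) Rx(roll)).
In Python, from plant import ctrl gives the robot as it stands.
- The arm moves only by the shell command python3 -m creep 'ROWS'. ROWS is JSON, a list of rows, each a list of 7 numbers: the turn, a rotation vector about the tool's x, y, z in rad, then the shift along the tool's x, y, z in m, then the opening, from 0 (shut) to 1 (fully open). In form: [[wx, wy, wz, dx, dy, dz, grip], ...]. A call has 1 to 12 rows; each row is the pose to reach, as a shift and turn from the pose commanded when the call began, along the tool's axes at that moment; what a row does not reach only later rows make up. A row lasts 1/12 s, in which the tool goes at most 41.7 mm and 7.16 degrees, less where a joint would pass 70% of its speed; a pose out of reach is approached as far as the arm can. A call with a gripper value outside its range is refused whole. The fingers move at their own pace and stop on an object; the grip force is fixed at half the most. Time passes only in rows, so rows that repeat a pose let the fingers close. It gives the time, the measured TCP pose, the force and the opening at its end, in the units of the state.
- ctrl.get_obs(): the state, without advancing time (a new reading comes with each control period).
- ctrl.snapshot(name): name is "side" or "top" or "wrist"; returns the picture (420x560x3 uint8, blue, green, red); there is no depth.
- ctrl.camera_model(name): a dict with "K" (3x3 intrinsics, pixels), "distortion" ([k1, k2, p1, p2, k3] as OpenCV has them; the pictures are not rectified), "rvec" (rotation vector, rad) and "tvec" (3), from world to camera coordinates, as OpenCV has them. Camera axes: x right, y down, z forward; pixel columns grow to the right and rows downward; lengths in m; the calibration is good to about 2 mm. A picture is of the moment at which its call begins: read the wrist's pose just before it. camera_model takes no time and is no camera call; for the wrist camera it gives the pose at the moment of the call.
- ctrl.close_job(): hands the job in, once; it reports no verdict.
The state is a dict: "clock": time; "joint_pos": joint angles; "qvel": joint speeds; "tau": joint torques, N m; "tool_pos": TCP position; "orientation": TCP orientation; "force": force on the tool from outside, world axes, zero at the start; "moment": the same for the moment, N m; "opening": finger opening in m.
Only numpy, scipy, OpenCV 4.12 (cv2) and the standard library are available. Lean on these libraries where they do the work, as an engineer would, in place of code of your own. Each camera call takes 0.05 s, during which the arm holds its last target.

## Working session

There is one attempt and no reset: what is moved stays moved. The work goes in short steps, Python scripts to look and compute and a shell command to move; the robot and the scene stay as the last step left them, time stands still between calls to the robot, and variables do not carry over. Pictures are saved under pics/ and viewed, and the job is handed in when it is done.

```bash
mkdir -p pics; python3 - <<'E'
from plant import ctrl
import cv2
o=ctrl.get_obs();print(o)
for n in("top","side","wrist"):
    cv2.imwrite(f"pics/{n}0.png",ctrl.snapshot(n))
E
```

```text
{'clock': 0.0, 'joint_pos': array([ 8.70371633e+01,  2.05934604e+01,  6.34940774e-01, -1.78942902e-02,
       -7.01346233e+01, -1.65078980e+01]), 'qvel': array([-0.02945073, -0.0380868 , -0.00476786,  0.04361141,  0.05225334,
        0.05850437]), 'tau': array([ 7.02877533e-04, -5.82715344e+01,  2.93062645e+01,  6.99704692e+00,
        6.97860582e-03, -1.33429407e-04]), 'tool_pos': array([0.22488552, 0.63605778, 0.29121559]), 'orientation': array([ 1.79905916e+02, -1.03403077e-02, -1.94768206e+01]), 'force': array([ 0.93282259, -0.02538116,  0.89469094]), 'moment': array([ 0.00472883,  0.00106511, -0.05793185]), 'opening': 0.08707029792850345}
```

View pics/top0.png

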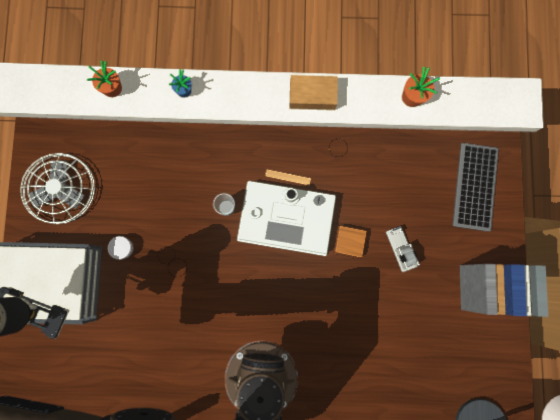

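View pics/side0.png

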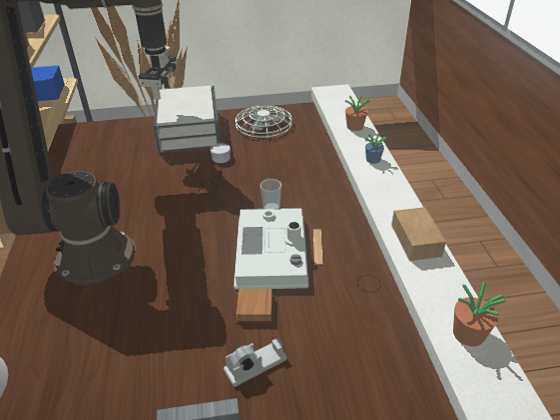

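View pics/wrist0.png

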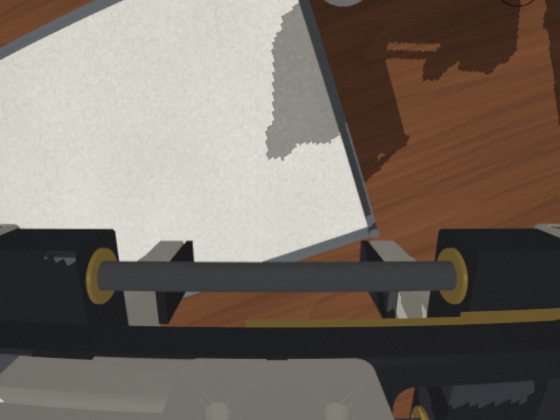

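```bash
python3 - <<'E'
import cv2
a=cv2.imread("pics/top0.png")[165:275,200:375];cv2.imwrite("pics/c1.png",cv2.resize(a,None,fx=4.5,fy=4.5,interpolation=cv2.INTER_CUBIC))
a=cv2.imread("pics/side0.png")[170:330,215:335];cv2.imwrite("pics/c2.png",cv2.resize(a,None,fx=3.7,fy=3.7,interpolation=cv2.INTER_CUBIC))
E
```

```text
(no output)
```

View pics/c1.png

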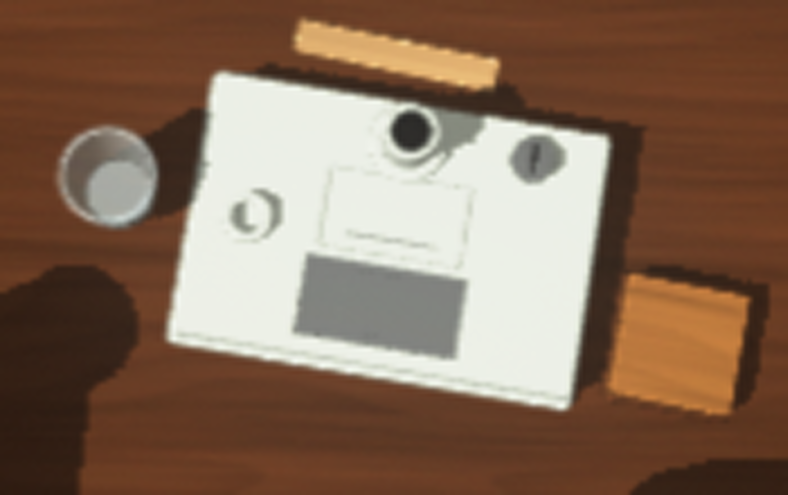

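View pics/c2.png

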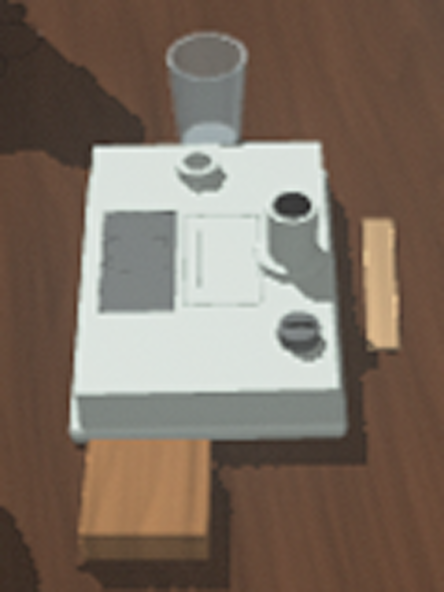

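```bash
cat > h.py <<'E'
import numpy as np,cv2
from plant import ctrl
from scipy.spatial.transform import Rotation as R
def ray(n,px,z):
    m=ctrl.camera_model(n);Rm=cv2.Rodrigues(np.array(m["rvec"],float))[0];t=np.array(m["tvec"],float).ravel()
    u=cv2.undistortPoints(np.array(px,float).reshape(-1,1,2),np.array(m["K"]),np.array(m["distortion"])).reshape(-1,2)
    d=np.c_[u,np.ones(len(u))]@Rm;c=-Rm.T@t
    return c+d*((z-c[2])/d[:,2])[:,None]
E
python3 - <<'E'
from h import *
def crop(p,s,o): return (np.array(p,float)+.5)/s-.5+np.array(o)
pt=crop([(305,254),(467,279),(456,359),(292,332)],4.5,(200,165))
ps=crop([(104,211),(176,210),(173,312),(99,310)],3.7,(215,170))
for n,p in(("top",pt),("side",ps)):
    w=ray(n,p,.048); print(n,w.round(4).tolist(),w.mean(0).round(4))
# full top corners
c=crop([(216,73),(611,135),(568,408),(167,342)],4.5,(200,165));w=ray("top",c,.05);print(w.round(4).tolist(),w.mean(0))
s=crop([(93,145),(321,143),(338,388),(80,393)],3.7,(215,170));w=ray("side",s,.05);print(w.round(4).tolist(),w.mean(0))
print(ray("side",crop([(140,238),(138,272)],3.7,(215,170)),.048))
E
```

```text
top [[0.5255, -0.0062, 0.048], [0.5099, -0.1288, 0.048], [0.4494, -0.1216, 0.048], [0.4664, 0.002, 0.048]] [ 0.4878 -0.0637  0.048 ]
side [[0.4643, 0.003, 0.048], [0.5247, -0.0061, 0.048], [0.5065, -0.1294, 0.048], [0.4486, -0.1172, 0.048]] [ 0.486  -0.0624  0.048 ]
[[0.6623, 0.0655, 0.05], [0.6227, -0.2362, 0.05], [0.415, -0.2058, 0.05], [0.4562, 0.0954, 0.05]] [ 0.53903476 -0.07027678  0.05      ]
[[0.4632, 0.0916, 0.05], [0.6621, 0.0598, 0.05], [0.6193, -0.2349, 0.05], [0.4257, -0.2075, 0.05]] [ 0.54256806 -0.07273825  0.05      ]
[[ 0.4905365  -0.03657573  0.048     ]
 [ 0.48425075 -0.07791534  0.048     ]]
```

```bash
python3 -m creep '[[0,0,0.1,0.02,0.024,0,0],[0,0,0.2,0.045,0.053,0,0],[0,0,0.3,0.07,0.083,0,0],[0,0,0.4,0.095,0.112,0,0],[0,0,0.5,0.12,0.142,0,0],[0,0,0.6,0.145,0.172,0,0],[0,0,0.7,0.17,0.201,0,0],[0,0,0.8,0.195,0.231,0,0],[0,0,0.9,0.22,0.26,0,0],[0,0,1.0,0.245,0.29,0,0],[0,0,1.1,0.27,0.32,0,0],[0,0,1.2,0.295,0.349,0,0]]'
python3 - <<'E'
from h import *
o=ctrl.get_obs();print(o)
E
```

```text
clock: 1.15
tool_pos: [0.3868, 0.207, 0.2923]
orientation: [-180.0, 0.0, -88.5]
force: [1.3, -0.0, -0.5]
opening: 0.0132
{'clock': 1.15, 'joint_pos': array([ 5.40813300e+01, -2.49482655e+00, -2.73771031e+01, -4.60095600e-03,
       -6.50887248e+01, -5.25581065e+01]), 'qvel': array([-54.36703831,  -7.37171874,  -6.89713978,   0.12176134,
        -0.20698876, -14.10596811]), 'tau': array([  6.64257601, -25.12352943,  27.86207914,   6.50148064,
        -0.15583356,   0.29907469]), 'tool_pos': array([0.38675679, 0.20700721, 0.29231273]), 'orientation': array([-1.79985684e+02,  2.55615808e-02, -8.84787103e+01]), 'force': array([ 1.31530351, -0.02238836, -0.51333609]), 'moment': array([ 0.09029363, -0.20847184, -0.04649974]), 'opening': 0.013212870504746168}
```

```bash
python3 -m creep '[[0,0,0.05,0.038,-0.013,0,0],[0,0,0.09,0.076,-0.026,0,0],[0,0,0.12,0.114,-0.039,0.01,0],[0,0,0.15,0.152,-0.052,0.03,0],[0,0,0.163,0.19,-0.065,0.05,0],[0,0,0.163,0.228,-0.078,0.07,0],[0,0,0.163,0.267,-0.092,0.09,0],[0,0,0.163,0.267,-0.092,0.1,0],[0,0,0.163,0.267,-0.092,0.1,0],[0,0,0.163,0.267,-0.092,0.1,0]]'
python3 - <<'E'
from h import *
o=ctrl.get_obs();print({k:np.round(o[k],3) for k in o})
for n in("top","side","wrist"):
    cv2.imwrite(f"pics/{n}1.png",ctrl.snapshot(n))
a=cv2.imread("pics/side1.png")[170:330,215:335];cv2.imwrite("pics/c3.png",cv2.resize(a,None,fx=3.7,fy=3.7,interpolation=cv2.INTER_CUBIC))
E
```

```text
clock: 1.98
tool_pos: [0.4865, -0.056, 0.1911]
orientation: [179.8, -0.1, -97.7]
force: [0.4, -0.1, -0.4]
opening: 0.0004
{'clock': np.float64(1.983), 'joint_pos': array([ 1.6492e+01,  8.5870e+00, -3.0146e+01, -5.0000e-03, -5.1433e+01,
       -2.4193e+01]), 'qvel': array([ 2.234, -2.052,  1.052,  0.473, -0.546, -0.498]), 'tau': array([ -1.124, -34.804,  23.615,   5.628,   0.167,   0.181]), 'tool_pos': array([ 0.486, -0.056,  0.191]), 'orientation': array([ 1.79847e+02, -6.50000e-02, -9.77040e+01]), 'force': array([ 0.396, -0.05 , -0.37 ]), 'moment': array([ 0.065, -0.11 ,  0.01 ]), 'opening': np.float64(0.0)}
```

View pics/c3.png

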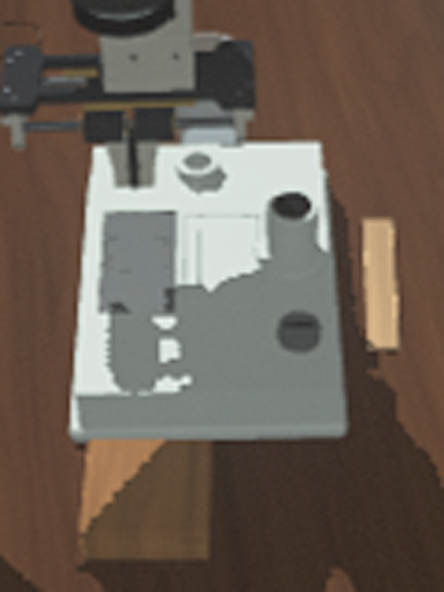

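View pics/wrist1.png

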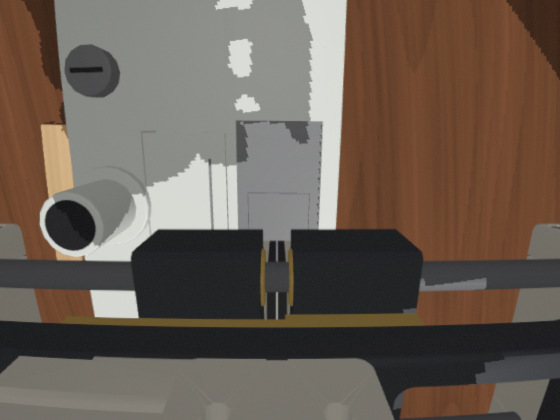

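Wrist picture: panel's −y corners at (237,121) and (322,121), and the plate's seam corners at (248,193) and (310,193). I'll locate them.

```bash
python3 - <<'E'
from h import *
w=ray("wrist",[(237,121),(322,121),(248,193),(310,193)],.048);print(w.round(4))
a=np.radians(-7.7);ex=np.array([np.cos(a),np.sin(a)]);ey=np.array([-ex[1],ex[0]])
pm=(w[0,:2]+w[1,:2])/2+62*ey*1e-3;pl=(w[2,:2]+w[3,:2])/2+.020*ey
print(pm,pl,(pl-pm)@ey, (w[1]-w[0])[:2],np.degrees(np.arctan2(*(w[0]-w[1])[[1,0]])))
tp=ctrl.get_obs()["tool_pos"][:2]; d=pl-tp; print("d fan x,y",d@ex,d@ey)
E
```

```text
[[ 0.5058 -0.1285  0.048 ]
 [ 0.4453 -0.1205  0.048 ]
 [ 0.5059 -0.0754  0.048 ]
 [ 0.4595 -0.0693  0.048 ]]
[ 0.48385714 -0.06308437] [ 0.48538684 -0.05249732] 0.01069654637899777 [-0.06046324  0.00795838] -7.498366784345739
d fan x,y -0.002168705543571144 0.001461896088619409
```

```bash
python3 -m creep '[[0,0,0,-0.001,0.001,0.02,0],[0,0,0,-0.001,0.001,0.04,0],[0,0,0,-0.001,0.001,0.06,0],[0,0,0,-0.001,0.001,0.068,0],[0,0,0,-0.001,0.001,0.072,0],[0,0,0,-0.001,0.001,0.072,0],[0,0,0,-0.001,0.001,0.072,0]]'; python3 -m creep '[[0,0,0,0,0,0.001,0],[0,0,0,0,0,0.002,0],[0,0,0,0,0,0.003,0],[0,0,0,0,0,0.004,0],[0,0,0,0,0,0.004,0],[0,0,0,0,0,0.004,0]]'
```

```text
clock: 2.72
tool_pos: [0.4868, -0.0534, 0.1211]
orientation: [-179.9, 0.0, -97.5]
force: [-0.2, 0.8, -0.1]
opening: 0.0008
clock: 3.22
tool_pos: [0.4862, -0.054, 0.1162]
orientation: [-180.0, -0.0, -97.6]
force: [0.3, 0.5, 0.2]
opening: 0.0006
```

Tip is about 2 mm above the panel. I'll continue in 1 to 2 mm steps, reading force each time.

```bash
python3 -m creep '[[0,0,0,0,0,0.0005,0],[0,0,0,0,0,0.001,0],[0,0,0,0,0,0.0015,0],[0,0,0,0,0,0.002,0],[0,0,0,0,0,0.002,0],[0,0,0,0,0,0.002,0]]'; python3 -m creep '[[0,0,0,0,0,0.0005,0],[0,0,0,0,0,0.001,0],[0,0,0,0,0,0.001,0],[0,0,0,0,0,0.001,0]]';  python3 -m creep '[[0,0,0,0,0,0.0005,0],[0,0,0,0,0,0.001,0],[0,0,0,0,0,0.001,0],[0,0,0,0,0,0.001,0]]'
```

```text
clock: 3.72
tool_pos: [0.4861, -0.0539, 0.1141]
orientation: [180.0, -0.0, -97.6]
force: [0.3, 0.5, -0.1]
opening: 0.0004
clock: 4.05
tool_pos: [0.4862, -0.0539, 0.1133]
orientation: [-180.0, -0.0, -97.6]
force: [-0.9, 1.1, 2.2]
opening: 0.0003
clock: 4.38
tool_pos: [0.4862, -0.0539, 0.1122]
orientation: [-180.0, -0.0, -97.6]
force: [-0.5, -0.6, 3.6]
opening: 0.0007
```

```bash
python3 -m creep '[[0,0,0,0,0,0.0005,0],[0,0,0,0,0,0.001,0],[0,0,0,0,0,0.0015,0],[0,0,0,0,0,0.0015,0],[0,0,0,0,0,0.0015,0]]';  python3 -m creep '[[0,0,0,0,0,0.0005,0],[0,0,0,0,0,0.001,0],[0,0,0,0,0,0.0015,0],[0,0,0,0,0,0.0015,0],[0,0,0,0,0,0.0015,0]]'
```

```text
clock: 4.8
tool_pos: [0.4862, -0.0539, 0.1107]
orientation: [-180.0, -0.0, -97.6]
force: [-0.3, -0.6, 3.7]
opening: 0.0003
clock: 5.22
tool_pos: [0.4863, -0.0539, 0.1092]
orientation: [-180.0, 0.0, -97.6]
force: [-0.9, 1.1, 5.1]
opening: 0.0
```

The plate is giving on a soft spring, about 4.5 mm so far. I'll press on to the stop.

```bash
python3 -m creep '[[0,0,0,0,0,0.0005,0],[0,0,0,0,0,0.001,0],[0,0,0,0,0,0.001,0],[0,0,0,0,0,0.001,0]]';  python3 -m creep '[[0,0,0,0,0,0.0005,0],[0,0,0,0,0,0.0007,0],[0,0,0,0,0,0.0007,0],[0,0,0,0,0,0.0007,0],[0,0,0,0,0,0.0007,0]]'
python3 - <<'E'
from h import *
a=ctrl.snapshot("side");cv2.imwrite("pics/c4.png",cv2.resize(a[170:330,215:335],None,fx=3.7,fy=3.7,interpolation=cv2.INTER_CUBIC))
cv2.imwrite("pics/w4.png",ctrl.snapshot("wrist"));print(ctrl.get_obs()["force"])
E
```

```text
clock: 5.55
tool_pos: [0.4862, -0.0539, 0.1082]
orientation: [-180.0, -0.0, -97.6]
force: [-1.1, -0.6, 4.6]
opening: 0.0007
clock: 5.97
tool_pos: [0.4862, -0.0539, 0.1078]
orientation: [-180.0, 0.0, -97.6]
force: [-1.9, 0.7, 8.8]
opening: 0.0006
[-2.43918177  0.45732876  8.31678214]
```

View pics/c4.png

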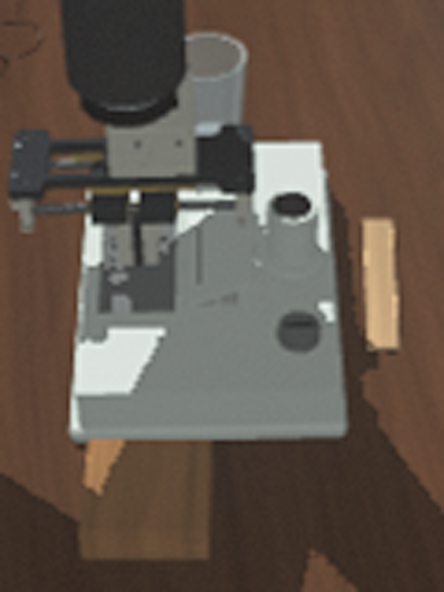

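View pics/w4.png

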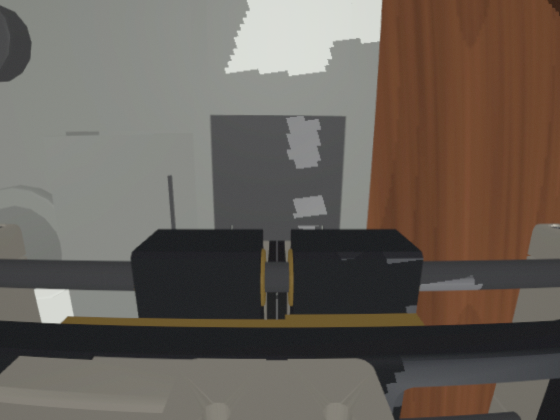

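Side picture: the wedge at crop (220,298) is the door's raised edge. The force rose from 5 to 8.8 N over the last step, which is the stop. I'll hold briefly to check it's steady.

```bash
python3 -m creep '[[0,0,0,0,0,0.0002,0],[0,0,0,0,0,0.0003,0],[0,0,0,0,0,0.0003,0],[0,0,0,0,0,0.0003,0],[0,0,0,0,0,0.0003,0],[0,0,0,0,0,0.0003,0],[0,0,0,0,0,0.0003,0],[0,0,0,0,0,0.0003,0],[0,0,0,0,0,0.0003,0],[0,0,0,0,0,0.0003,0]]'
python3 - <<'E'
from h import *
a=ctrl.snapshot("side");cv2.imwrite("pics/c5.png",cv2.resize(a[200:280,235:315],None,fx=7,fy=7,interpolation=cv2.INTER_CUBIC));print(ctrl.get_obs()["force"])
a=ctrl.snapshot("top");cv2.imwrite("pics/t5.png",a)
E
```

```text
clock: 6.9
tool_pos: [0.4862, -0.0539, 0.1078]
orientation: [-180.0, -0.0, -97.5]
force: [-3.6, 0.3, 13.0]
opening: 0.0005
[-3.31220426  0.62638501 12.62003944]
```

View pics/c5.png

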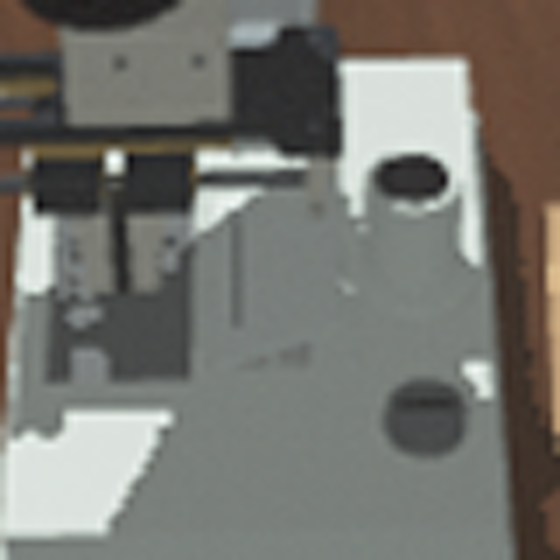

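View pics/t5.png

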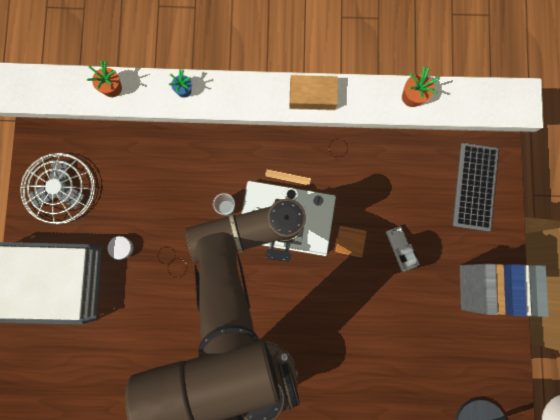

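```bash
python3 -c "
from plant import ctrl
print(ctrl.close_job())"
```

```text
the job is handed in; nothing more can be done
None
```

The catch is pressed to its stop, the battery door stands ajar, and I handed the job in at about 7 s with the closed fingertips still holding it down.

- **Finding the plate:** I located it from its hairline seam in the side and wrist pictures, which put its centre about 7 to 10 mm to the +y side of the panel's centre. I set the closed fingertips there and felt downward in small steps; it gave at the first spot, so I didn't need to search along the panel.
- **Pressing it in:** It started to give at about 2 N and took about 5 N near the end of its travel. After about 6.3 mm of tool travel it met a firm stop.
- **Last checks:** The tool stayed at z = 0.1078 m when pushed slightly further, with about 13 N downward. A side force of about 3 N also appeared, probably friction. That is well under the 40 N limit.
- **Door and bystanders:** The side picture shows the door's edge raised; I did not measure its angle or the catch position directly. By eye in the last top and side pictures, the tumbler, coasters, tin, dispenser and ruler are where they began. The arm hides the nut, which I never touched.

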